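# Find the full seed-sample tube by its weight and clip it into the tube mixer

### The job

Two of the three look-alike sample tubes in the blue rack are empty: feel by lifting which one is full, and press that one down past the orange sprung jaw of the tube mixer until it lies fully home in the fork, centred lengthwise, with the jaw closed over it. The empty tubes must end lying in the rack's cradles and must never be left in the mixer's fork; leave everything else on the bench where it is.

Things in the scene. Friction and masses are not known exactly. Their poses are not given: they have to be found in the camera images.
- tube_a: One of three sealed, opaque white sample tubes with green ends, all alike to the eye: octagonal, 40 across the flats, 180 long, not apt to roll. One is full (a soil core inside, 360 to 450 g in all), the other two are empty (80 to 110 g); only the weight tells which. Origin at its centre, x along its axis, y and z square to flats. It starts lying in a cradle of the rack, flats to the sides.
- tube_b: One of three sealed, opaque white sample tubes with green ends, all alike to the eye: octagonal, 40 across the flats, 180 long, not apt to roll. One is full (a soil core inside, 360 to 450 g in all), the other two are empty (80 to 110 g); only the weight tells which. Origin at its centre, x along its axis, y and z square to flats. It starts lying in a cradle of the rack, flats to the sides.
- tube_c: One of three sealed, opaque white sample tubes with green ends, all alike to the eye: octagonal, 40 across the flats, 180 long, not apt to roll. One is full (a soil core inside, 360 to 450 g in all), the other two are empty (80 to 110 g); only the weight tells which. Origin at its centre, x along its axis, y and z square to flats. It starts lying in a cradle of the rack, flats to the sides.
- rack: Fixed rack: aluminium plate 160 x 280 x 6 with three blue cradles at y = -100, 0 and +100, each of two 45-degree V saddles at x = -55 and +55 (20 long, tops 37 above the bench), open between them. A tube lies along x, its axis 45 above the bench. Origin on the bench under the plate's centre.
- seat (a point): Centre of a tube that is home in the fork on the fixed white mixer (210 x 130 x 50): 105 above the bench unloaded, x = tube axis, z up; it sinks with the platform. Stations at x = -55 and 55, 20 long: a 45-degree V saddle, at -y a prong (inner face y = -22.5, top 20 above seat), orange jaw at +y. Between x = -44 and 44 nothing but the jaw's shaft, 29 below.
- platform (a joint): How far (m) the sprung platform that carries fork and jaw has sunk straight down: 0 unloaded, about 0.002 under an empty tube, 0.008 to 0.011 under the full one, 0.013 at its stop (from about 5.5 N). Pressing a tube in drives it to its stop first; then the jaw yields.
- jaw (a joint): Angle of the sprung orange jaw, hinged along x 34 below the seat: 0 closed, up to 0.5 rad swung to +y. Its two round noses (12 thick, from 46 to 70 either side of the middle in x) overhang the fork 17 to +y of the seat and 20 above it. A tube pressed down with 10 to 20 N pushes them aside to about 0.2 rad; they spring back over it when it is home.
- marker: Red marker pen lying on the bench, 130 long, 16 thick; bystander.
- reagent: Closed amber bottle standing on the bench, diameter 56, height 110; bystander.
- dish: White ceramic dish, diameter 90, height 18; bystander.
- counterbox: Flat grey plastic box, 75 x 120 x 22; bystander.
- beaker: Glass beaker, diameter 70, height 80; bystander.
- brush: Cleaning brush lying on the bench, 160 long; bystander.
Not all that is in view belongs to the job. What is shaped like the tube_a but red is not meant.

How it is judged:
On the way:
1. a tube pushes the jaw aside (value of joint jaw above 0.08 rad and distance between any of tube_a, tube_b, tube_c and seat below 0.06 m), for 0.05 s.
At the end, for the whole second after the job is handed in: Full tube home in the fork (4 mm in height and sideways, 20 mm lengthwise, 0.07 rad), jaw closed (under 0.06 rad), platform sunk over 5 mm by its weight; both empty tubes in rack cradles (axis 39 to 50 mm high, within 30 mm of the cradle's middle, 0.1 rad); all at rest (value of joint jaw below 0.06 rad and value of joint platform above 0.005 m and ((z of tube_a in the frame of seat between -0.004 and 0.004 m and y of tube_a in the frame of seat between -0.004 and 0.004 m and x of tube_a in the frame of seat between -0.02 and 0.02 m and angle between the x axis of tube_a and the x axis of seat, either way round below 0.07 rad and linear speed of each of tube_a, tube_b, tube_c below 0.02 m/s and z of tube_b in the frame of rack between 0.039 and 0.05 m and x of tube_b in the frame of rack between -0.03 and 0.03 m and angle between the x axis of each of tube_b, tube_c and the x axis of rack, either way round below 0.1 rad and horizontal distance between each of tube_b, tube_c and rack below 0.125 m and z of tube_c in the frame of rack between 0.039 and 0.05 m and x of tube_c in the frame of rack between -0.03 and 0.03 m) or (z of tube_b in the frame of seat between -0.004 and 0.004 m and y of tube_b in the frame of seat between -0.004 and 0.004 m and x of tube_b in the frame of seat between -0.02 and 0.02 m and angle between the x axis of tube_b and the x axis of seat, either way round below 0.07 rad and linear speed of each of tube_b, tube_a, tube_c below 0.02 m/s and z of tube_a in the frame of rack between 0.039 and 0.05 m and x of tube_a in the frame of rack between -0.03 and 0.03 m and angle between the x axis of each of tube_a, tube_c and the x axis of rack, either way round below 0.1 rad and horizontal distance between each of tube_a, tube_c and rack below 0.125 m and z of tube_c in the frame of rack between 0.039 and 0.05 m and x of tube_c in the frame of rack between -0.03 and 0.03 m) or (z of tube_c in the frame of seat between -0.004 and 0.004 m and y of tube_c in the frame of seat between -0.004 and 0.004 m and x of tube_c in the frame of seat between -0.02 and 0.02 m and angle between the x axis of tube_c and the x axis of seat, either way round below 0.07 rad and linear speed of each of tube_c, tube_a, tube_b below 0.02 m/s and z of tube_a in the frame of rack between 0.039 and 0.05 m and x of tube_a in the frame of rack between -0.03 and 0.03 m and angle between the x axis of each of tube_a, tube_b and the x axis of rack, either way round below 0.1 rad and horizontal distance between each of tube_a, tube_b and rack below 0.125 m and z of tube_b in the frame of rack between 0.039 and 0.05 m and x of tube_b in the frame of rack between -0.03 and 0.03 m))); the robot touches nothing.
It fails at once if an empty tube is let go in the mixer's fork ((z of tube_a in the frame of seat between -0.004 and 0.004 m and y of tube_a in the frame of seat between -0.004 and 0.004 m and x of tube_a in the frame of seat between -0.02 and 0.02 m and angle between the x axis of tube_a and the x axis of seat, either way round below 0.07 rad and value of joint jaw below 0.06 rad and value of joint platform below 0.005 m and linear speed of tube_a below 0.01 m/s and contact force between the fingers and tube_a below 0.1 N) or (z of tube_b in the frame of seat between -0.004 and 0.004 m and y of tube_b in the frame of seat between -0.004 and 0.004 m and x of tube_b in the frame of seat between -0.02 and 0.02 m and angle between the x axis of tube_b and the x axis of seat, either way round below 0.07 rad and value of joint jaw below 0.06 rad and value of joint platform below 0.005 m and linear speed of tube_b below 0.01 m/s and contact force between the fingers and tube_b below 0.1 N) or (z of tube_c in the frame of seat between -0.004 and 0.004 m and y of tube_c in the frame of seat between -0.004 and 0.004 m and x of tube_c in the frame of seat between -0.02 and 0.02 m and angle between the x axis of tube_c and the x axis of seat, either way round below 0.07 rad and value of joint jaw below 0.06 rad and value of joint platform below 0.005 m and linear speed of tube_c below 0.01 m/s and contact force between the fingers and tube_c below 0.1 N)).
It fails at once if a bystander is moved by more than 30 mm (distance of any of marker, reagent, dish, counterbox, beaker, brush from where it was at the start of the episode above 0.03 m).
It also fails if it takes over 72 s, if anything falls off the work surface, if the arm or the gripper's body presses on something with over 40 N, if the wrist force passes 120 N, or if a joint passes its speed limit or range.

### The arm

A 6-joint arm with a two-finger parallel gripper is mounted at the origin on the work surface. World frame = base frame: x ahead of the robot, y to its left, z up, the work surface at z = 0. Lengths are in m, angles in rad, forces in N, time in s.
With the tool pointing down it reaches from about 0.325 to 1 m from the base axis. Payload 5.1 kg.
Tool frame: the origin (TCP) lies on the centre line of the jaws, within the pads' length; the fingertips stand 11 mm ahead of it and the grasp point (between the pads) lies 8 mm behind it (env.finger_overhang is the distance from the TCP to the fingertips, in m); z points along the fingers, y is the direction in which the jaws open and shut (so a half turn about z gives the same grasp; the last joint's range is limited). The gripper opens to 85 mm and grips with 20 to 120 N. Pads are 22 mm wide; open, the fingers measure 114 mm over their backs; the gripper's body (76 mm by 85 mm) begins 54 mm behind the grasp point. The pads swing forward as they close: fully open they stand 13 mm farther back than shut.
Start: joints at [1.218, 0.124, 1.65, -0, 1.367, -0.083], TCP at [0.173, 0.626, 0.242] pointing down, gripper open.
Joint ranges: [-2.61, 2.61], [-1.02, 2.33], [0.03, 2.71], [-1.35, 4.49], [0.32, 2.68], [-2.91, 2.91]. Speed limits (rad/s): [2.57, 2.57, 3.14, 3.14, 3.14, 3.14].

### API

Orientations are given as a unit quaternion [w, x, y, z].
In Python, from cell import env, camera, camera_info gives the robot as it stands. The module is installed in compiled form; this text tells all that it offers.
- The arm moves only by the tool drive_tool, never from a script. Its argument "steps" is a list that holds one entry, the list of rows, each a list of 5 numbers: the shift along the world's x, y, z in cm, then the turn about the world's z in rad, then the closure, from -1 (fully open) to 1 (shut). A call has 1 to 20 rows; each row shifts and turns the commanded pose from where the row before left it; what a row does not reach is not made up. A row lasts 1/10 s, in which the tool goes at most 50 mm and 8.59 degrees, less where a joint would pass 70% of its speed; a pose out of reach is approached as far as the arm can. A call with a gripper value outside its range is refused whole. The fingers move at their own pace and stop on an object; the grip force is fixed at half the most. Time passes only in rows, so rows that do not move let the fingers close. It gives the time, the measured TCP pose, the force and the opening at its end, in the units of the state.
- env.observe(): the state, without advancing time (a new reading comes with each control period).
- camera(name): name is "side" or "top"; returns the picture (480x640x3 uint8, blue, green, red); there is no depth.
- camera_info(name): a dict with "fx", "fy", "cx", "cy" (pixels), "k1" (the pictures are not rectified: a ray, as slopes to the right and down, at radius r is drawn at 1 + k1 r^2 times it, then the intrinsics apply), "origin" and "rotation" of the camera in the world. Camera axes: x right, y up, looking along -z (the intrinsics and any distortion apply to the point x, -y, -z); pixel columns grow to the right and rows downward; lengths in m; the calibration is good to about 2 mm. A picture is of the moment at which its call begins. camera_info takes no time and is no camera call.
- env.job_done(): hands the job in, once; it reports no verdict.
The state is a dict: "t": time; "joint_positions": joint angles; "joint_velocities": joint speeds; "effort": joint torques, N m; "tool_pos": TCP position; "tool_rot": TCP orientation; "ft_force": force on the tool from outside, world axes, zero at the start; "torque": the same for the moment, N m; "gripper_width": opening from 0.0 (shut) to 1.0 (fully open).
Only numpy, scipy, OpenCV 4.12 (cv2) and the standard library are available. Lean on these libraries where they do the work, as an engineer would, in place of code of your own. Each camera call takes 0.05 s, during which the arm holds its last target. There are 200 camera calls.

## Working session

There is one attempt and no reset: what is moved stays moved. The work goes in short steps, Python scripts to look and compute and a tool call to move; the robot and the scene stay as the last step left them, time stands still between calls to the robot, and variables do not carry over. Pictures are saved under pics/ and viewed, about 8 in all and at most 12, crops included, and the job is handed in when it is done.

Besides the shell and the picture viewer there is one more tool, called as name(argument=value, ...), one argument or row to a line, values as JSON. drive_tool: Moves the arm, as the interface text tells. Its arguments: {"type":"object","properties":{"steps":{"type":"array","items":{"type":"array","items":{"type":"array","items":{"type":"number"}}}}},"required":["steps"]}

```bash
mkdir -p pics
cat > h.py <<'E'
import numpy as np, cv2
from cell import env, camera, camera_info
def ray(n,u,v):
    i=camera_info(n); d=np.array([(u-i['cx'])/i['fx'],(v-i['cy'])/i['fy']])
    s=d.copy()
    for _ in range(20): s=d/(1+i['k1']*(s@s))
    return np.array(i['origin']), np.array(i['rotation'])@np.array([s[0],-s[1],-1])
def at(n,u,v,z):
    o,r=ray(n,u,v); return np.round(o+r*(z-o[2])/r[2],4)
def px(n,p):
    i=camera_info(n); c=np.array(i['rotation']).T@(np.array(p)-i['origin']); s=np.array([c[0],-c[1]])/-c[2]
    s=s*(1+i['k1']*(s@s)); return np.round([i['cx']+i['fx']*s[0],i['cy']+i['fy']*s[1]],1)
E
python3 - <<'E'
from h import *
for n in('top','side'):
    cv2.imwrite(f'pics/{n}0.png',camera(n)); i=camera_info(n); print(n,i)
print(env.observe())
E
```

```text
top {'fx': 617.8394430713302, 'fy': 617.8394430713302, 'cx': 319.0648121131151, 'cy': 243.72969280635232, 'k1': -0.0321695210850347, 'origin': array([0.25935964, 0.03282254, 1.3782776 ]), 'rotation': array([-0.69435653, -0.07610861,  0.06349472,  0.71277269])}
side {'fx': 577.4295219752215, 'fy': 577.4295219752215, 'cx': 327.58507472126536, 'cy': 233.50149080810775, 'k1': 0.058059780740742854, 'origin': array([ 0.18188714, -0.96167911,  0.76977002]), 'rotation': array([ 0.86792445,  0.47378458, -0.08163332, -0.12478514])}
{'t': 0.1, 'joint_positions': array([ 1.21839666e+00,  1.24456452e-01,  1.65154262e+00,  1.59151174e-05,
        1.36752738e+00, -8.26177301e-02]), 'joint_velocities': array([-0.00025331, -0.00095422, -0.00264325, -0.00062372,  0.00117282,
        0.00078025]), 'effort': array([ 3.51061090e-04, -4.24934828e+01, -3.66651642e+01, -1.54833479e-04,
        3.97667827e-03, -4.80815984e-06]), 'tool_pos': array([0.17308715, 0.62597118, 0.24116215]), 'tool_rot': array([-2.16262714e-04,  1.34483809e-01,  9.90915319e-01, -9.42433519e-04]), 'ft_force': array([ 0.38424023, -0.42478564,  0.21244189]), 'torque': array([-0.001936  ,  0.03484979, -0.00871621]), 'gripper_width': 0.996866580745699}
```

Rotations are quaternions; fix the helper and view.

```bash
sed -i "s/np.array(i\['rotation'\])/R(i)/" h.py
cat >> h.py <<'E'
from scipy.spatial.transform import Rotation
def R(i):
    q=i['rotation']; return Rotation.from_quat([q[1],q[2],q[3],q[0]]).as_matrix()
E
python3 -c "
from h import *
print(at('top',320,240,0),at('side',320,240,0),px('top',at('top',100,100,0)))"
```

```text
[0.5445 0.0518 0.    ] [0.5275 0.1631 0.    ] [100. 100.]
```

View pics/top0.png

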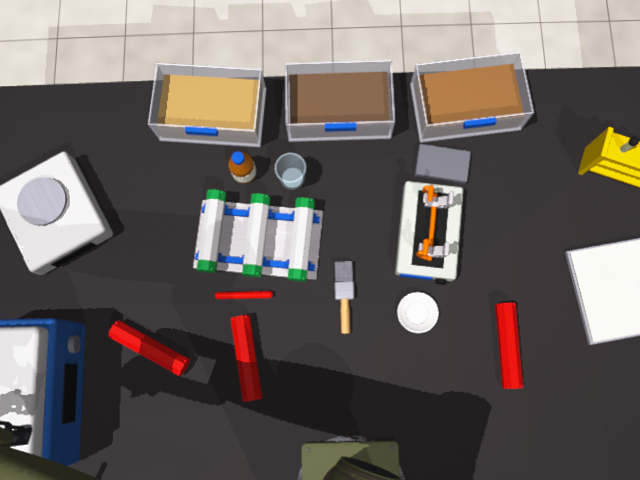

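View pics/side0.png

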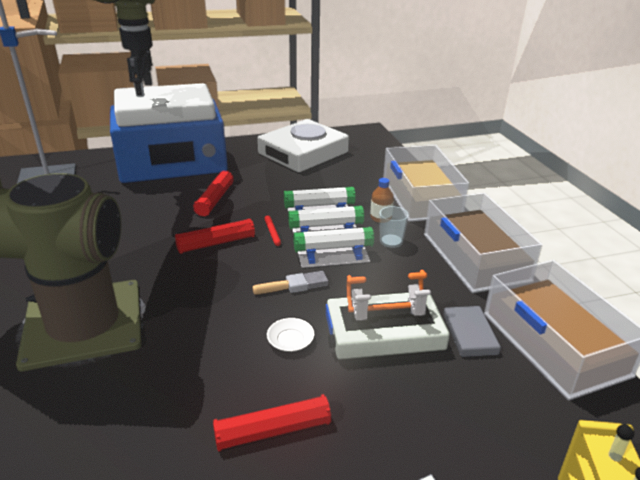

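Candidates: white tubes with green ends at top-view pixels (212,230), (256,234), (301,238). The red look-alikes at (148,348), (245,357) and (510,345) are not meant. The mixer is at (430,230), with the orange jaw on its left (+y). Here is a close crop of the rack and mixer.

Run:
```python
from h import *
im=cv2.imread('pics/top0.png')
a=cv2.resize(im[180:290,185:330],None,fx=4,fy=4,interpolation=cv2.INTER_CUBIC)
b=cv2.resize(im[175:290,390:470],None,fx=5,fy=5,interpolation=cv2.INTER_CUBIC)
o=np.zeros((580,800,3),np.uint8)
a=cv2.resize(im[180:285,190:330],None,fx=3,fy=3,interpolation=cv2.INTER_CUBIC)
b=cv2.resize(im[175:290,390:465],None,fx=5,fy=5,interpolation=cv2.INTER_CUBIC)
o[:a.shape[0],:a.shape[1]]=a; o[:b.shape[0],425:425+b.shape[1]]=b
cv2.imwrite('pics/crop1.png',o)
# green end caps
hsv=cv2.cvtColor(im,cv2.COLOR_BGR2HSV)
m=cv2.inRange(hsv,(45,120,50),(80,255,255)); n,l,s,c=cv2.connectedComponentsWithStats(m)
for k in range(1,n):
    if s[k,4]>30: print(s[k],c[k],at('top',*c[k],.055))
m=cv2.inRange(hsv,(5,200,120),(14,255,255)); m[:, :390]=0;m[:,480:]=0;m[:170]=0;m[290:]=0
n,l,s,c=cv2.connectedComponentsWithStats(m)
for k in range(1,n):
    if s[k,4]>5: print('or',s[k],c[k],at('top',*c[k],.1))
```

```text
[206 189  21  12 186] [215.88709677 194.17741935] [0.644  0.2807 0.055 ]
[250 193  21  12 186] [259.82795699 198.15053763] [0.6318 0.1825 0.055 ]
[295 197  20  12 187] [304.54545455 202.14973262] [0.6197 0.0832 0.055 ]
[197 260  20  13 211] [206.22748815 266.05687204] [0.4822 0.3004 0.055 ]
[242 265  20  12 206] [251.51456311 270.4223301 ] [0.4699 0.2014 0.055 ]
[288 269  19  12 200] [296.88 274.6 ] [0.458 0.103 0.055]
or [423 188   6  10  19] [425.94736842 191.63157895] [ 0.6231 -0.179   0.1   ]
or [432 192   5   7  21] [433.61904762 194.76190476] [ 0.6157 -0.1949  0.1   ]
or [423 207  13  39 120] [430.80833333 229.675     ] [ 0.5394 -0.1843  0.1   ]
or [416 251  16  10  58] [422.5862069  255.72413793] [ 0.484  -0.1638  0.1   ]
```

View pics/crop1.png

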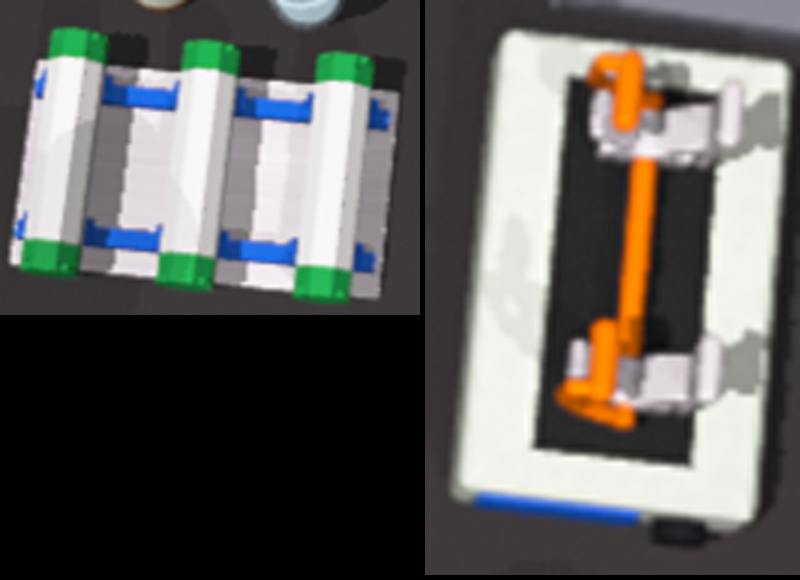

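Run:
```python
from h import *
f=lambda x,y,z:at('top',390+(x-425+.5)/5-.5,175+(y+.5)/5-.5,z)
def ln(a,b): d=a-b; return np.round((a+b)[:2]/2,4),round(float(np.hypot(*d[:2])),4),round(float(np.arctan2(d[1],d[0])),4)
print('box')
c=[f(500,32,.05),f(790,62,.05),f(456,490,.05),f(757,516,.05)];print(c,sum(c)/4, ln(c[0],c[2]),ln(c[1],c[3]))
print('shaft',ln(f(649,160,.076+.003),f(628,318,.076+.003)))
print('nose',ln(f(627,92,.13),f(603,360,.13)), f(627,52,.13),f(627,130,.13),f(605,320,.13),f(603,402,.13))
print('prong top inner edge',ln(f(722,100,.125),f(698,360,.125)),ln(f(722,82,.125),f(700,338,.125)))
print('prong top outer edge',ln(f(743,82,.125),f(720,335,.125)))
```

```text
box
[array([ 0.6633, -0.1411,  0.05  ]), array([ 0.6456, -0.2694,  0.05  ]), array([ 0.4573, -0.1114,  0.05  ]), array([ 0.4423, -0.2409,  0.05  ])] [ 0.552125 -0.1907    0.05    ] (array([ 0.5603, -0.1262]), 0.2081, -0.1432) (array([ 0.5439, -0.2552]), 0.2053, -0.1393)
shaft (array([ 0.5601, -0.1921]), 0.0707, -0.1877)
nose (array([ 0.5544, -0.174 ]), 0.1149, -0.1458) [ 0.6287 -0.1833  0.13  ] [ 0.5949 -0.1813  0.13  ] [ 0.5144 -0.1674  0.13  ] [ 0.4801 -0.1646  0.13  ]
prong top inner edge (array([ 0.5528, -0.2141]), 0.1119, -0.1543) (array([ 0.5613, -0.215 ]), 0.1104, -0.1482)
prong top outer edge (array([ 0.5617, -0.2236]), 0.1093, -0.1534)
```

Crop: three tubes lie in the rack, and the mixer has its orange noses on the left and prongs on the right. The box centre and the nose line agree on a seat at (0.552, -0.191) with yaw -0.145. The tubes are at A (0.563, 0.291), B (0.551, 0.192) and C (0.539, 0.093) with yaw -0.12. I'll start with tube A.

drive_tool(
  steps=[
    [[3.25,-2.8,0,0.0125,-1],[3.25,-2.8,0,0.0125,-1],[3.25,-2.8,0,0.0125,-1],[3.25,-2.8,0,0.0125,-1],[3.25,-2.8,0,0.0125,-1],[3.25,-2.8,0,0.0125,-1],[3.25,-2.8,0,0.0125,-1],[3.25,-2.8,0,0.0125,-1],[3.25,-2.8,0,0.0125,-1],[3.25,-2.8,0,0.0125,-1],[3.25,-2.8,0,0.0125,-1],[3.25,-2.8,0,0.0125,-1],[0,0,-4,0,-1],[0,0,-4,0,-1],[0,0,-3,0,-1],[0,0,0,0,-1],[0,0,0,0,-1]],
  ],
)

```text
t: 1.8
tool_pos: [0.563, 0.2904, 0.1321]
tool_rot: [-0.001, 0.06, 0.998, -0.0]
ft_force: [1.4, -0.1, -0.0]
gripper_width: 1.002
```

drive_tool(
  steps=[
    [[0,0,-4,0,-1],[0,0,-3,0,-1],[0,0,-2,0,-1],[0,0,-0.5,0,-1],[0,0,0,0,-1],[0,0,0,0,0.5],[0,0,0,0,1],[0,0,0,0,1],[0,0,0,0,1],[0,0,0,0,1],[0,0,0,0,1],[0,0,1,0,1],[0,0,2,0,1],[0,0,2,0,1],[0,0,0,0,1],[0,0,0,0,1],[0,0,0,0,1],[0,0,0,0,1]],
  ],
)

```text
t: 3.6
tool_pos: [0.5623, 0.29, 0.0857]
tool_rot: [-0.001, 0.06, 0.998, -0.001]
ft_force: [-0.5, 0.1, -1.2]
gripper_width: 0.456
```

Run:
```python
from h import *
o=env.observe(); print(o['tool_pos'],o['ft_force'],o['torque'],o['gripper_width'],o['t'])
```

```text
[0.56231789 0.28996394 0.08566159] [-0.50010588  0.05204452 -1.20591854] [-0.02123858 -0.03339135  0.02223573] 0.4564807004228663 3.6
```

About 1.2 N, so A is empty. I'll put it back and go to B.

drive_tool(
  steps=[
    [[0,0,-2,0,1],[0,0,-2,0,1],[0,0,-0.8,0,1],[0,0,0,0,1],[0,0,0,0,0],[0,0,0,0,-1],[0,0,0,0,-1],[0,0,0,0,-1],[0,0,0,0,-1],[0,0,3,0,-1],[0,0,4,0,-1],[0,0,2.5,0,-1],[-0.4,-3.25,0,0,-1],[-0.4,-3.25,0,0,-1],[-0.4,-3.35,0,0,-1],[0,0,-4,0,-1],[0,0,-3,0,-1],[0,0,-2,0,-1],[0,0,-0.7,0,-1],[0,0,0,0,-1]],
  ],
)

```text
t: 5.6
tool_pos: [0.5505, 0.1917, 0.0363]
tool_rot: [-0.001, 0.06, 0.998, -0.0]
ft_force: [-0.3, 0.4, 0.3]
gripper_width: 1.003
```

drive_tool(
  steps=[
    [[0,0,0,0,0.5],[0,0,0,0,1],[0,0,0,0,1],[0,0,0,0,1],[0,0,0,0,1],[0,0,0,0,1],[0,0,1,0,1],[0,0,2,0,1],[0,0,2,0,1],[0,0,0,0,1],[0,0,0,0,1],[0,0,0,0,1],[0,0,0,0,1]],
  ],
)

```text
t: 6.9
tool_pos: [0.5502, 0.1917, 0.0857]
tool_rot: [-0.001, 0.06, 0.998, -0.0]
ft_force: [-0.1, -1.0, -0.8]
gripper_width: 0.457
```

B reads 0.8 N, so it is empty too. I'll put it back, then grip and weigh C.

drive_tool(
  steps=[
    [[0,0,-2,0,1],[0,0,-2,0,1],[0,0,-0.8,0,1],[0,0,0,0,1],[0,0,0,0,0],[0,0,0,0,-1],[0,0,0,0,-1],[0,0,0,0,-1],[0,0,0,0,-1],[0,0,3,0,-1],[0,0,4,0,-1],[0,0,2.5,0,-1],[-0.4,-3.25,0,0,-1],[-0.4,-3.25,0,0,-1],[-0.4,-3.35,0,0,-1],[0,0,-4,0,-1],[0,0,-3,0,-1],[0,0,-2,0,-1],[0,0,-0.7,0,-1],[0,0,0,0,-1]],
  ],
)

```text
t: 8.9
tool_pos: [0.5385, 0.0934, 0.0364]
tool_rot: [-0.001, 0.06, 0.998, -0.0]
ft_force: [-1.2, -0.5, 0.7]
gripper_width: 1.001
```

drive_tool(
  steps=[
    [[0,0,0,0,0.5],[0,0,0,0,1],[0,0,0,0,1],[0,0,0,0,1],[0,0,0,0,1],[0,0,0,0,1],[0,0,1,0,1],[0,0,2,0,1],[0,0,2,0,1],[0,0,0,0,1],[0,0,0,0,1],[0,0,0,0,1],[0,0,0,0,1]],
  ],
)

```text
t: 10.2
tool_pos: [0.5381, 0.0934, 0.0856]
tool_rot: [-0.001, 0.06, 0.998, -0.0]
ft_force: [-0.7, 0.5, -3.5]
gripper_width: 0.455
```

C is full (3.5 N). I'll raise it and carry it over the mixer.

drive_tool(
  steps=[
    [[0,0,4,0,1],[0,0,4,0,1],[0.15,-3,0,-0.003,1],[0.15,-3,0,-0.003,1],[0.15,-3,0,-0.003,1],[0.15,-3,0,-0.003,1],[0.15,-3,0,-0.003,1],[0.15,-3,0,-0.003,1],[0.15,-3,0,-0.003,1],[0.15,-3,0,-0.003,1],[0.15,-3,0,-0.001,1],[0,-1.4,0,0,1],[0,0,0,0,1],[0,0,0,0,1]],
  ],
)

```text
t: 11.6
tool_pos: [0.5524, -0.1899, 0.1665]
tool_rot: [-0.001, 0.072, 0.997, 0.001]
ft_force: [0.2, 0.9, -3.6]
gripper_width: 0.455
```

Run:
```python
from h import *
o=env.observe(); print(o['tool_pos'],o['tool_rot'],o['ft_force'],o['t'])
t=camera('top');s=camera('side');cv2.imwrite('pics/top1.png',t);cv2.imwrite('pics/side1.png',s)
c=cv2.resize(s[200:370,300:470],None,fx=3,fy=3,interpolation=cv2.INTER_CUBIC)
d=cv2.resize(t[160:300,385:475],None,fx=3,fy=3,interpolation=cv2.INTER_CUBIC)
p=np.zeros((510,790,3),np.uint8);p[:,:510]=c;p[:d.shape[0],515:515+d.shape[1]]=d
cv2.imwrite('pics/crop2.png',p)
```

```text
[ 0.55238912 -0.18985201  0.1665175 ] [-6.97771606e-04  7.24760414e-02  9.97369704e-01  6.40496334e-04] [ 0.20586206  0.85213618 -3.60045668] 11.6
```

View pics/crop2.png

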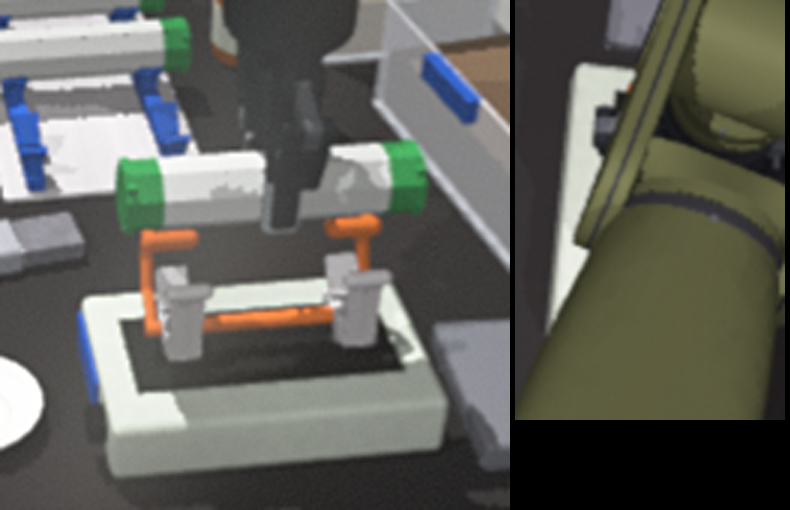

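Crop: C is held level above the noses. The left nose spans crop (142–198, 239) and the right nose (328–381, 227). I'll check the seat estimate by projecting the model into this side view.

Run:
```python
from h import *
S=np.array([.552,-.191,.105]);y=-.145;M=np.array([[np.cos(y),-np.sin(y),0],[np.sin(y),np.cos(y),0],[0,0,1]])
f=lambda p:np.round((px('side',S+M@(np.array(p)/1000))-[300,200])*3+1)
for n,p in dict(noseL0=(-70,17,20),noseL1=(-46,17,20),noseR0=(46,17,20),noseR1=(70,17,20),prL0=(-65,-22.5,20),prL1=(-45,-22.5,20),prR0=(45,-22.5,20),prR1=(65,-22.5,20),tubeL=(-90,-1,69),tubeR=(90,-1,69),noseL_dy5=(-70,22,20)).items(): print(n,f(p))
# held tube's green caps
im=cv2.imread('pics/side1.png');hsv=cv2.cvtColor(im,cv2.COLOR_BGR2HSV)
cv2.imwrite('pics/crop3.png',cv2.resize(im[265:325,335:440],None,fx=7,fy=7,interpolation=cv2.INTER_CUBIC))
```

```text
noseL0 [149. 242.]
noseL1 [187. 239.]
noseR0 [332. 228.]
noseR1 [369. 226.]
prL0 [170. 282.]
prL1 [203. 279.]
prR0 [348. 268.]
prR1 [380. 265.]
tubeL [125. 197.]
tubeR [419. 176.]
noseL_dy5 [148. 237.]
```

View pics/crop3.png

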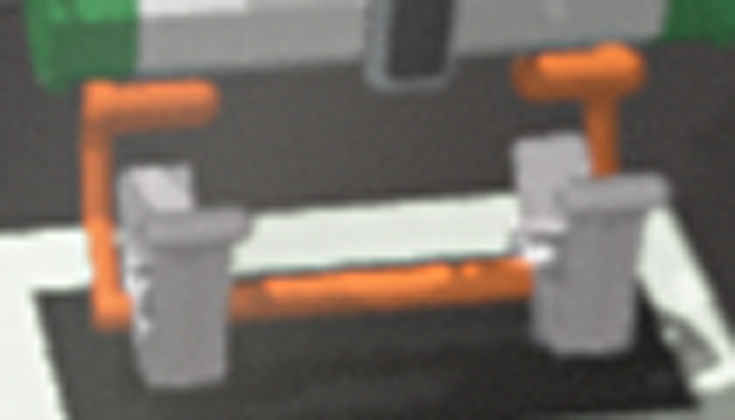

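The noses match the prediction within about 1.5 mm, and the current offset of +1 mm toward the jaw is fine. Now I'll press down gradually.

drive_tool(
  steps=[
    [[0,0,-1.5,0,1],[0,0,-1.0,0,1],[0,0,-0.5,0,1],[0,0,-0.5,0,1],[0,0,-0.5,0,1],[0,0,-0.5,0,1],[0,0,-0.5,0,1],[0,0,-0.5,0,1],[0,0,0,0,1]],
  ],
)

```text
t: 12.6
tool_pos: [0.5523, -0.1909, 0.1112]
tool_rot: [-0.001, 0.072, 0.997, -0.0]
ft_force: [0.3, -3.8, -2.1]
gripper_width: 0.457
```

drive_tool(
  steps=[
    [[0,0,-0.5,0,1],[0,0,-0.5,0,1],[0,0,-0.5,0,1],[0,0,0,0,1]],
  ],
)

```text
t: 13.0
tool_pos: [0.5522, -0.1911, 0.0958]
tool_rot: [-0.001, 0.072, 0.997, -0.001]
ft_force: [-1.4, -7.1, -1.9]
gripper_width: 0.449
```

drive_tool(
  steps=[
    [[0,0,-0.4,0,1],[0,0,-0.4,0,1],[0,0,-0.2,0,1],[0,0,0,0,1]],
  ],
)

```text
t: 13.4
tool_pos: [0.5522, -0.1911, 0.0868]
tool_rot: [-0.001, 0.072, 0.997, -0.001]
ft_force: [-3.2, -6.2, 0.4]
gripper_width: 0.457
```

Run:
```python
from h import *
o=env.observe(); print(o['tool_pos'],o['ft_force'],o['torque'],o['t'])
s=camera('side');cv2.imwrite('pics/side2.png',s)
cv2.imwrite('pics/crop4.png',cv2.resize(s[250:345,325:450],None,fx=6,fy=6,interpolation=cv2.INTER_CUBIC))
```

```text
[ 0.55224273 -0.19112607  0.08683747] [-3.22629592 -6.17933754  0.39727981] [-0.88278659  0.39853199  0.15469223] 13.4
```

View pics/crop4.png

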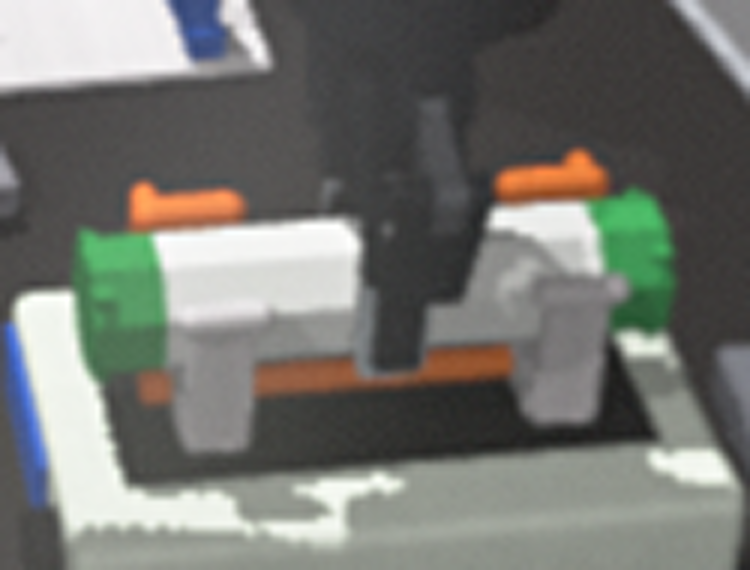

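Crop: the tube is down between the prongs, with the jaw noses pushed behind it at (185,208) and (550,178). It is not yet at the bottom, so I'll press further.

drive_tool(
  steps=[
    [[0,0,-0.2,0,1],[0,0,-0.2,0,1],[0,0,0,0,1]],
  ],
)

```text
t: 13.75
tool_pos: [0.5526, -0.1916, 0.0859]
tool_rot: [-0.001, 0.072, 0.997, -0.001]
ft_force: [-10.3, -4.5, 14.7]
gripper_width: 0.451
```

drive_tool(
  steps=[
    [[0,0,-0.2,0,1],[0,0,-0.1,0,1],[0,0,0,0,1]],
  ],
)

```text
t: 14.05
tool_pos: [0.5527, -0.1917, 0.0857]
tool_rot: [-0.001, 0.072, 0.997, -0.001]
ft_force: [-18.4, -1.0, 28.8]
gripper_width: 0.456
```

Run:
```python
from h import *
o=env.observe(); print(o['tool_pos'],o['ft_force'],o['torque'],o['t'])
s=camera('side');cv2.imwrite('pics/side3.png',s)
cv2.imwrite('pics/crop5.png',cv2.resize(s[250:345,325:450],None,fx=6,fy=6,interpolation=cv2.INTER_CUBIC))
```

```text
[ 0.55274057 -0.19167477  0.08565768] [-18.36338856  -1.04040705  28.82377627] [-0.13853592  2.69800925  0.09117784] 14.05
```

View pics/crop5.png

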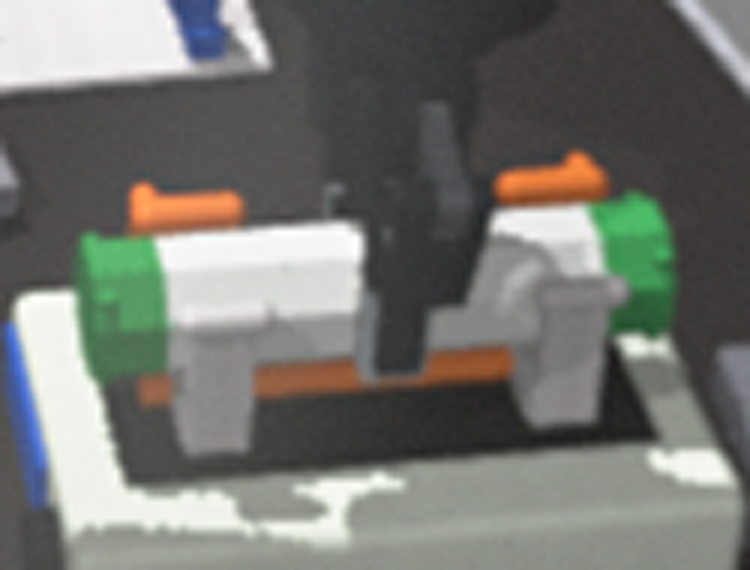

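Run:
```python
from h import *
y=-.145;M=np.array([[np.cos(y),-np.sin(y),0],[np.sin(y),np.cos(y),0],[0,0,1]])
def f(p,dz):return np.round((px('side',np.array([.552,-.191,.105-dz])+M@(np.array(p)/1000))-[325,250])*6+2.5)
for th in(0,.1,.2,.3):
    r=np.array([17,54]);c,s=np.cos(th),np.sin(th); yy=r[0]*c+r[1]*s; zz=-34-r[0]*s+r[1]*c
    print(th,round(yy,1),round(zz,1),'noseL',f((-70,yy,zz),.013),f((-46,yy,zz),.013),'R',f((46,yy,zz),.013),f((70,yy,zz),.013))
for dz in(.013,.0106,.005):
    print(dz,'topfront L,R',f((-90,-8.3,20),dz),f((90,-8.3,20),dz),'side up',f((-90,-20,8.3),dz),f((90,-20,8.3),dz),'side lo',f((-90,-20,-8.3),dz),'bot',f((-90,-8.3,-20),dz),'topback',f((-90,8.3,20),dz), f((90,8.3,20),dz),'shaft',f((-30,0,-29),dz))
```

```text
0 17.0 20.0 noseL [147. 218.] [223. 212.] R [511. 191.] [584. 186.]
0.1 22.3 18.0 noseL [144. 213.] [219. 207.] R [505. 186.] [579. 180.]
0.2 27.4 15.5 noseL [140. 210.] [216. 204.] R [500. 182.] [574. 177.]
0.3 32.2 12.6 noseL [137. 208.] [212. 202.] R [495. 181.] [568. 175.]
0.013 topfront L,R [ 97. 274.] [671. 230.] side up [103. 330.] [678. 283.] side lo [101. 372.] bot [ 93. 376.] topback [ 88. 241.] [655. 198.] shaft [276. 366.]
0.0106 topfront L,R [ 98. 268.] [672. 224.] side up [103. 323.] [679. 277.] side lo [101. 366.] bot [ 93. 370.] topback [ 88. 235.] [655. 192.] shaft [276. 360.]
0.005 topfront L,R [ 98. 254.] [674. 210.] side up [104. 308.] [681. 263.] side lo [102. 352.] bot [ 94. 356.] topback [ 89. 220.] [658. 177.] shaft [277. 346.]
```

By projection the tube and noses match the fully home pose (platform at its stop, jaw closed) within about 1 mm. The 2.4 mm mismatch in tool height is probably the tube sitting slightly differently in the grip. I'll relieve the force, release, back off and look.

drive_tool(
  steps=[
    [[0,0,0.4,0,1],[0,0,0,0,1],[0,0,0,0,0],[0,0,0,0,-1],[0,0,0,0,-1],[0,0,0,0,-1],[0,0,0,0,-1]],
  ],
)

```text
t: 14.8
tool_pos: [0.5527, -0.1902, 0.084]
tool_rot: [-0.0, 0.072, 0.997, 0.0]
ft_force: [0.4, 0.5, 0.3]
gripper_width: 0.997
```

drive_tool(
  steps=[
    [[0,0,2,0,-1],[0,0,4,0,-1],[0,0,4,0,-1],[0,0,4,0,-1],[-3,4,2,0,-1],[-3,4,2,0,-1],[-3,4,1,0,-1],[-3,3,0,0,-1],[0,0,0,0,-1],[0,0,0,0,-1]],
  ],
)

```text
t: 15.8
tool_pos: [0.4374, -0.0465, 0.2715]
tool_rot: [0.001, 0.072, 0.997, -0.0]
ft_force: [0.1, 0.6, -0.3]
gripper_width: 1.0
```

Run:
```python
from h import *
o=env.observe(); print(o['tool_pos'],o['ft_force'],o['t'])
s=camera('side');cv2.imwrite('pics/side4.png',s);t=camera('top');cv2.imwrite('pics/top4.png',t)
c=cv2.resize(s[250:345,325:450],None,fx=6,fy=6,interpolation=cv2.INTER_CUBIC)
cv2.imwrite('pics/crop6.png',c);cv2.imwrite('pics/crop7.png',cv2.resize(t[140:330,180:480],None,fx=2.6,fy=2.6,interpolation=cv2.INTER_CUBIC))
```

```text
[ 0.43743298 -0.04648702  0.27154674] [ 0.12788465  0.57267127 -0.25871601] 15.8
```

View pics/crop6.png

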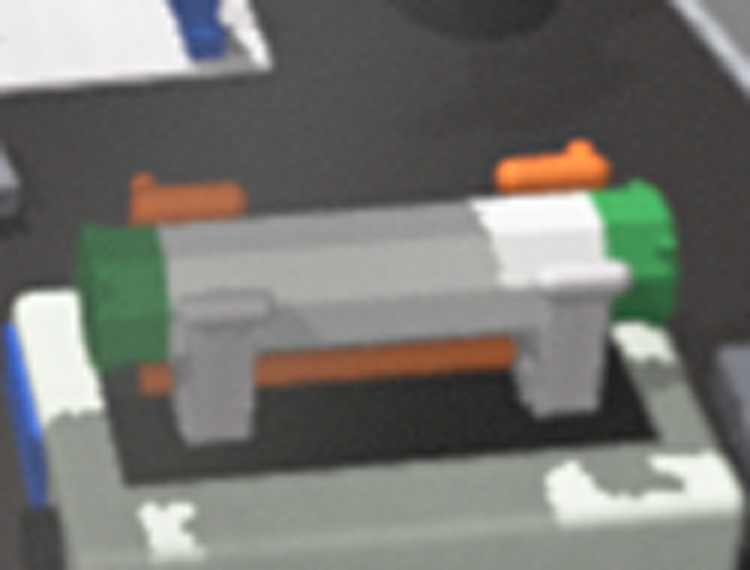

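View pics/crop7.png

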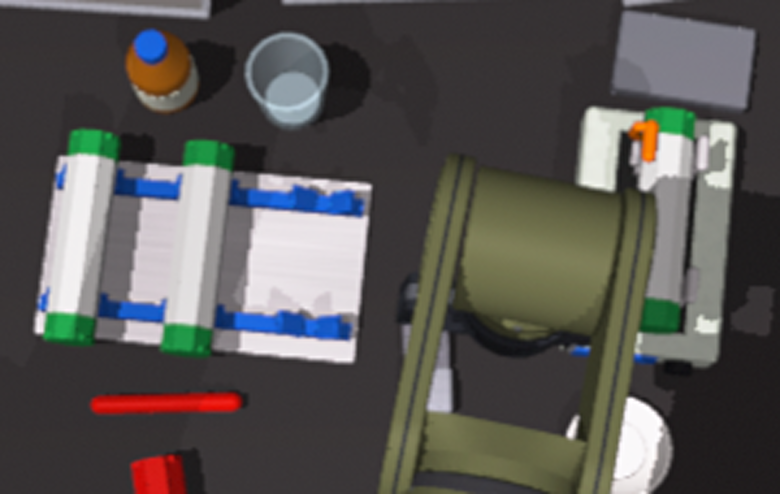

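Crops: the tube lies in the fork with the orange nose over it at (650,140) in the top crop. A and B lie in their cradles. Now a sub-pixel check that the jaw is closed and the tube is home.

Run:
```python
from h import *
a=cv2.imread('pics/side1.png');b=cv2.imread('pics/side4.png')
def match(a,b,x0,y0,x1,y1,m=9):
    k=4;A=cv2.resize(a[y0:y1,x0:x1],None,fx=k,fy=k,interpolation=cv2.INTER_CUBIC);B=cv2.resize(b[y0-m:y1+m,x0-m:x1+m],None,fx=k,fy=k,interpolation=cv2.INTER_CUBIC)
    r=cv2.matchTemplate(B,A,cv2.TM_CCOEFF_NORMED);_,v,_,l=cv2.minMaxLoc(r);return (np.array(l)/k-m),round(v,2)
# side1: right nose, right prong top, right prong base
for n,q in dict(noseR=(407,270,429,281),prongTopR=(414,288,432,296),prongBaseR=(410,304,428,318),prongBaseL=(353,303,370,322),noseL=(345,275,368,285)).items(): print('side',n,*match(a,b,*q))
def orange(im,x0,y0,x1,y1):
    h=cv2.cvtColor(im[y0:y1,x0:x1],cv2.COLOR_BGR2HSV);m=cv2.inRange(h,(4,150,60),(16,255,255));y,x=np.nonzero(m);return x.min()+x0,x.max()+x0,round(x.mean()+x0,1),y.min()+y0,y.max()+y0,round(y.mean()+y0,1)
print('orange noseR side1',orange(a,407,266,432,280),'side4',orange(b,407,270,432,283))
c=cv2.imread('pics/top0.png');d=cv2.imread('pics/top4.png')
print('top noseR',match(c,d,424,184,434,203,6),'prong',match(c,d,532-0 if 0 else 436,186,442,205,6) )
y=-.145;M=np.array([[np.cos(y),-np.sin(y),0],[np.sin(y),np.cos(y),0],[0,0,1]])
def nose(th,dz,cam):
    c_,s=np.cos(th),np.sin(th);return px(cam,np.array([.552,-.191,.105-dz])+M@np.array([.058,.017*c_+.054*s,-.034-.017*s+.054*c_]))
for th in(0,.06,.2):print(th,'side',nose(th,.009,'side')-nose(0,0,'side'),'top',nose(th,.009,'top')-nose(0,0,'top'))
# green caps of all three tubes
h=cv2.cvtColor(d,cv2.COLOR_BGR2HSV);m=cv2.inRange(h,(45,120,40),(80,255,255));n,l,s,cc=cv2.connectedComponentsWithStats(m)
for k in range(1,n):
    if s[k,4]>30:print(s[k],cc[k],at('top',*cc[k],.055 if cc[k][0]<400 else .105))
S=lambda p,dz,cam:px(cam,np.array([.552,-.191,.105-dz])+M@(np.array(p)/1000))
for dz in(.006,.009,.011):print(dz,'cap R back-top side',(S((90,8.3,20),dz,'side')-[325,250])*6+2.5,'L',(S((-90,8.3,20),dz,'side')-[325,250])*6+2.5,'bot L',(S((-90,-14,-14),dz,'side')-[325,250])*6+2.5)
```

```text
side noseR [-0.75  2.25] 0.36
side prongTopR [-0.5  2. ] 0.58
side prongBaseR [-0.25  3.5 ] 0.89
side prongBaseL [0.25 3.5 ] 0.84
side noseL [-0.25  3.75] 0.49
orange noseR side1 (np.int64(409), np.int64(426), np.float64(417.8), np.int64(272), np.int64(279), np.float64(275.3)) side4 (np.int64(408), np.int64(426), np.float64(416.8), np.int64(273), np.int64(281), np.float64(277.9))
top noseR (array([-1.,  1.]), 0.84) prong (array([-3.75, -5.75]), 0.56)
0 side [-0.5  3.8] top [-0.6  1.2]
0.06 side [-1.1  3.3] top [-2.2  1.2]
0.2 side [-2.3  2.4] top [-5.8  1.2]
[428 181  20  13 160] [438.48125 185.7375 ] [ 0.6339 -0.2057  0.105 ]
[206 189  21  13 186] [215.98387097 194.60752688] [0.643  0.2805 0.055 ]
[250 194  21  12 180] [260.03333333 198.66666667] [0.6306 0.182  0.055 ]
[426 255  16  13 174] [433.60344828 261.55747126] [ 0.4702 -0.1853  0.105 ]
[196 261  21  12 209] [206.29665072 266.51674641] [0.4811 0.3002 0.055 ]
[242 265  19  13 206] [251.33009709 270.88834951] [0.4689 0.2018 0.055 ]
0.006 cap R back-top side [657.1 179.5] L [ 88.9 222.7] bot L [ 97.3 355.9]
0.009 cap R back-top side [655.9 187.3] L [ 88.3 230.5] bot L [ 97.3 363.7]
0.011 cap R back-top side [655.3 192.1] L [ 88.3 235.3] bot L [ 96.7 368.5]
```

All checks agree. The nose shift in the top view is -1.0 px (-0.6 closed, -2.2 at 0.06 rad), and the platform has sunk about 8 mm. A and B are where they started. Handing in.

```bash
python3 -c "
from h import *
env.job_done(); print(env.observe()['t'])"
```

```text
the job is handed in; nothing more can be done
the job is handed in; nothing more can be done
```

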